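# Click the loading table round to the tall post and pack the last case

## Task

Using only its black crank handle, turn the click-stop table until the steel tray is clicked in facing the tall, flat-headed one of the three steel index posts in front, and let go of the handle. Then put the lower of the two loose cases into the empty middle slot of the tray and press it down firmly, as with a firm fingertip push, so that it sits flat and nothing stands above the rim. Do not push the tray itself to turn the table and leave the tall case, the jar and the work light alone.

Things in the scene. Friction and masses are not known exactly. Their poses are not given: they have to be found in the camera images.
- base: Fixed blue round foot of the rotary table, 170 mm across, 33 mm high. Origin on the bench on the vertical turning axis, z up; its -x side is the front, towards the robot. Place varies, heading too (about 11 degrees either way).
- mark: The tall index post: fixed upright steel rod, 20 mm diameter, with a flat round head of 36 mm, 65 mm high in all; origin at its foot, 185 mm from the turning axis. It stands straight in front (base -x) or 30 degrees to either side; two 12 mm high headless stubs stand in the other two places. The tray faces this post when handle, turning axis, tray and post are in line.
- work_light: Fixed lamp, origin and axes as the base: level bar 60 mm in x, 430 in y, 30 thick, underside 262 mm above the bench, centred at x = +110 (front edge +80), on two 18 mm posts at y = +-205. The handle ends up under it, where an upright tool cannot reach: lean the tool about 40 degrees, fingers pointing down and away from the robot (up to 45 degrees left or right of base +x).
- turntable: Aluminium disc, 190 mm across, top 46 mm above the bench, on the base; x axis from turning axis to handle. Clicks into 12 stops, every 30 degrees; each post has one. Starts in a stop, handle towards base +y, tray towards -y. Turn it clockwise (from above) 2, 3 or 4 clicks, by which post is the tall one. It takes 0.6 N m (6 N at the handle) to pass between stops; let go, it springs to the nearest.
- handle: Crank handle: upright black plastic sleeve, 22 mm diameter, 68 mm high (47 to 115 mm above the bench), spinning freely on its pin, so it can be held without turning the tool. Origin at the centre of its foot, 105 mm from the turning axis, opposite the tray. With the tray at a post the handle is diametrically opposite, at base x = +91 to +105 mm, under the work light.
- tray: Open steel tray fixed on the disc; origin under its centre, 46 mm above the bench, 78 mm from the turning axis; x axis points over the turning axis to the handle. Outside 112 mm in x, 156 in y, 54 high, walls and floor 4 mm; rim 100 mm above the bench. Two cases 30 mm high (tops 20 mm below the rim) are packed firmly at its y ends and leave a middle slot.
- slot (a point): Centre of the floor of the tray's empty middle slot, 50 mm above the bench and 50 mm below the rim; axes as the tray's. The slot is 104 mm in x and 50 mm in y. When the low case is seated its origin is here and its long side lies along x (either way round).
- case_low: Loose grey plastic case, 96 mm (x) by 44 (y) by 44 high, 0.18 to 0.33 kg, the lower of the two. Origin at the centre of its underside. On the bench at one side, long side within 20 degrees of world x. Seated, its top is 6 mm below the rim and 14 mm above the cases beside it, so the top 12 mm of its long sides can be held as it is set down. Push it home with about 10 to 15 N.
- case_tall: Loose grey plastic case of the same footprint, 66 mm high, too tall for the tray. Origin at the centre of its underside. On the bench at the other side (the two may swap sides). Leave it.
- jar: Closed glass jar with a black lid, 64 mm diameter, 90 mm high, standing at the right rear; origin at the centre of its underside. Leave it.
Not all that is in view belongs to the job. What is shaped like the case_low but purple is not meant.

How it is judged (in metres and radians):
On the way, in this order (a step that is already met when the one before it is completed fails the run):
1. the tray is clicked in facing the tall index post (within 3 degrees) and the handle has been let go (y of mark in the frame of turntable between -0.009 and 0.009 m and x of mark in the frame of turntable below -0.1 m and contact force between anything else and handle below 0.1 N), for 0.3 s.
2. the low case sits flat in the middle slot and is pressed down on the tray with more than 6 N (z of case_low in the frame of slot below 0.004 m and x of case_low in the frame of slot between -0.008 and 0.008 m and y of case_low in the frame of slot between -0.006 and 0.006 m and angle between case_low's own z axis and vertical below 0.05 rad and contact force between case_low and tray above 6 N), for 0.1 s.
At the end, for the whole second after the job is handed in: Tray facing the tall index post within 9 mm sideways (3 degrees), handle released, and the low case still in the middle slot: underside within 4 mm of the slot floor (top below the rim), centre within 8 mm along and 6 mm across, tilted under 3 degrees (all of step 1 and z of case_low in the frame of slot below 0.004 m and x of case_low in the frame of slot between -0.008 and 0.008 m and y of case_low in the frame of slot between -0.006 and 0.006 m and angle between case_low's own z axis and vertical below 0.05 rad and linear speed of case_low below 0.02 m/s); the robot touches nothing.
It fails at once if the tray was pushed (over 2 N) while it was more than 8 degrees from the tall index post (contact force between anything else and tray above 2 N and (y of mark in the frame of turntable above 0.025 m or y of mark in the frame of turntable below -0.025 m or x of mark in the frame of turntable above 0 m)).
It fails at once if the work light was struck (over 10 N) (contact force between anything else and work_light above 10 N).
It fails at once if the tall case was moved more than 20 mm (distance of case_tall from where it was at the start of the episode above 0.02 m).
It fails at once if the jar was moved more than 20 mm (distance of jar from where it was at the start of the episode above 0.02 m).
It also fails if it takes over 64 s, if anything falls off the work surface, if the arm or the gripper's body presses on something with over 40 N, if the wrist force passes 120 N, or if a joint passes its speed limit or range.

## Robot

A 6-joint arm with a two-finger parallel gripper is mounted at the origin on the work surface. World frame = base frame: x ahead of the robot, y to its left, z up, the work surface at z = 0. Lengths are in mm, angles in rad, forces in N, time in s.
With the tool pointing down it reaches from about 275 to 750 mm from the base axis. Payload 10.2 kg.
Tool frame: the origin (TCP) lies midway between the tips of the shut fingers; the grasp point (between the pads) lies 19 mm behind it; z points along the fingers, y is the direction in which the jaws open and shut (so a half turn about z gives the same grasp; the last joint's range is limited). The gripper opens to 85 mm and grips with 20 to 120 N. Pads are 22 mm wide; open, the fingers measure 114 mm over their backs; the gripper's body (76 mm by 85 mm) begins 54 mm behind the grasp point. The pads swing forward as they close: fully open they stand 13 mm farther back than shut.
Start: joints at [-1.558, 0.313, 1.498, -0, 1.331, -0.223], TCP at [122.637, -510.481, 231.294] pointing down, gripper open.
Joint ranges: [-2.94, 2.94], [-0.97, 2.17], [0.19, 2.56], [-1.23, 4.37], [0.02, 3.11], [-2.88, 2.88]. Speed limits (rad/s): [2.39, 2.39, 3.01, 3.14, 3.14, 3.14].

## Interface

Orientations are given as a unit quaternion [w, x, y, z].
In Python, from rig import sense, optics, ctrl gives the robot as it stands.
- The arm moves only by the tool play_rows, never from a script. Its argument "plan" is a list of rows, each a list of 7 numbers: the shift along the world's x, y, z in mm, then the turn, a rotation vector about the world's x, y, z in rad, then the opening, from -1 (shut) to 1 (fully open), so that 0 is half open. A call has 1 to 5 rows; each row shifts and turns the pose as measured when the row begins; what a row does not reach is not made up. A row lasts 1/12 s, in which the tool goes at most 41.7 mm and 7.16 degrees, less where a joint would pass 70% of its speed; a pose out of reach is approached as far as the arm can. A call is refused whole if a number of a shift passes 41.7 or a number of a turn 0.125, either way. A call with a gripper value outside its range is refused whole. The fingers move at their own pace and stop on an object; "grip_force" is the grip in N (left out, the last holds). Time passes only in rows, so rows that do not move let the fingers close. It gives the time, the measured TCP pose, the force and the opening at its end, in the units of the state.
- sense(): the state, without advancing time (a new reading comes with each control period).
- optics.capture(name): name is "side" or "top" or "wrist"; returns a dict with "img" (400x640x3 uint8, blue, green, red), "fx", "fy", "cx", "cy" (pixels), "world_to_cam" (4x4, takes a point from world to camera coordinates). Camera axes: x right, y up, looking along -z (the intrinsics and any distortion apply to the point x, -y, -z); pixel columns grow to the right and rows downward; lengths in mm; the calibration is good to about 2 mm. The wrist camera is an equidistant fisheye: a pixel r from the principal point sees the ray r / f radians off the axis. A picture is of the moment at which its call begins. There is no depth.
- ctrl.finish_job(): hands the job in, once; it reports no verdict.
The state is a dict: "time_s": time; "joints": joint angles; "dq": joint speeds; "tau": joint torques, N m; "eef_pos": TCP position; "ee_rot": TCP orientation; "force": force on the tool from outside, world axes, zero at the start; "wrist_torque": the same for the moment, N m; "grip_width": opening from 0.0 (shut) to 1.0 (fully open).
Only numpy, scipy, OpenCV 4.12 (cv2) and the standard library are available. Lean on these libraries where they do the work, as an engineer would, in place of code of your own. Each camera call takes 0.05 s, during which the arm holds its last target. There are 200 camera calls.

## Working session

There is one attempt and no reset: what is moved stays moved. The work goes in short steps, Python scripts to look and compute and a tool call to move; the robot and the scene stay as the last step left them, time stands still between calls to the robot, and variables do not carry over. Pictures are saved under pics/ and viewed, about 8 in all and at most 12, crops included, and the job is handed in when it is done.

Besides the shell and the picture viewer there is one more tool, called after "Request:" as name(argument=value, ...) on one line, values as JSON. play_rows: Moves the arm, as the interface text tells. Its arguments: {"type":"object","properties":{"plan":{"type":"array"},"grip_force":{"type":"number"}},"required":["plan"]}

```bash
mkdir -p pics; ls; cat > h.py <<'E'
import numpy as np, cv2
from rig import sense, optics, ctrl
def cap(n,f=None):
    c=optics.capture(n)
    if f: cv2.imwrite('pics/'+f,c['img'])
    return c
def ray(c,u,v,fish=False):
    M=np.array(c['world_to_cam']);R=M[:3,:3];t=M[:3,3]
    a=(u-c['cx'])/c['fx'];b=(v-c['cy'])/c['fy']
    if fish:
        r=np.hypot(a,b);s=np.sin(r)/r if r>1e-9 else 1;d=np.array([a*s,-b*s,-np.cos(r)])
    else: d=np.array([a,-b,-1.])
    return -R.T@t, R.T@d
def onz(c,u,v,z,fish=False):
    o,d=ray(c,u,v,fish);return o+d*(z-o[2])/d[2]
def proj(c,p,fish=False):
    M=np.array(c['world_to_cam']);q=M[:3,:3]@np.array(p,float)+M[:3,3];x,y,z=q[0],-q[1],-q[2]
    if fish:
        r=np.hypot(x,y);th=np.arctan2(r,z);return c['cx']+c['fx']*th*x/r,c['cy']+c['fy']*th*y/r
    return c['cx']+c['fx']*x/z,c['cy']+c['fy']*y/z
E
python3 - <<'E'
from h import *
s=sense();print(s)
for n in('top','side'):
    c=cap(n,n+'0.png');print(n,c['fx'],c['cx'],c['cy'],np.round(c['world_to_cam'],3).tolist())
E
```

```text
pics
{'time_s': 0.0, 'joints': array([-1.55840566e+00,  3.13437202e-01,  1.49846197e+00, -8.30075690e-06,
        1.33102601e+00, -2.23401248e-01]), 'dq': array([-0.00216337, -0.00011334, -0.00066236,  0.00138783,  0.0002747 ,
       -0.00180617]), 'tau': array([ 1.58104260e-03, -4.12262678e+01, -2.59743440e+01, -1.03748957e-04,
        4.09666260e-03, -1.20084738e-05]), 'eef_pos': array([ 122.62886123, -510.19590695,  230.73226843]), 'ee_rot': array([-6.62983949e-04,  9.93057981e-01,  1.17623988e-01,  6.61554859e-05]), 'force': array([-0.48772897,  0.5639913 ,  0.03752971]), 'wrist_torque': array([-0.06431048,  0.0093816 ,  0.05668413]), 'grip_width': 0.9969181318435789}
top 421.71478467427823 319.15260841443785 201.17749696798919 [[0.014, -1.0, -0.021, -31.283], [0.996, 0.012, 0.093, -483.635], [-0.093, -0.023, 0.995, -1332.148], [0.0, 0.0, 0.0, 1.0]]
side 453.60291924792364 326.6251791355719 200.04761334699205 [[-0.809, -0.587, -0.014, 352.823], [0.428, -0.605, 0.671, -275.533], [-0.402, 0.537, 0.741, -1158.377], [0.0, 0.0, 0.0, 1.0]]
```

View pics/top0.png

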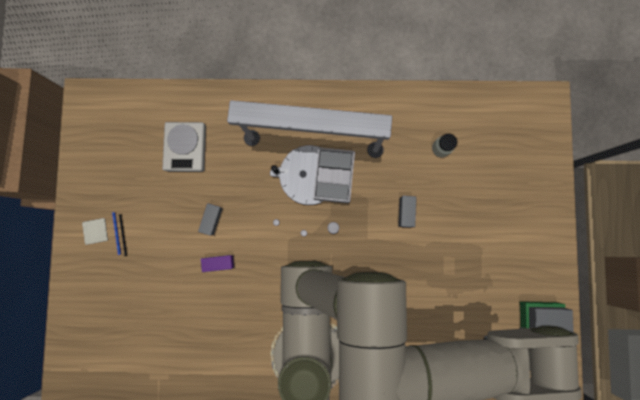

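View pics/side0.png

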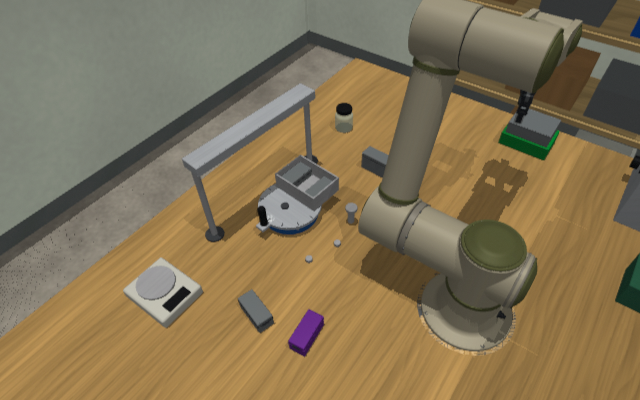

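The top view shows the table axis near (303,174) and the handle on the left at (275,171). The tall post is the right-hand one at (333,228), so the table needs 2 clicks. The loose cases are at (210,219) and (408,211), and the purple decoy is at (217,263). I'll enlarge the view and measure.

```bash
python3 - <<'E'
from h import *
c=cap('top');s=cap('side')
a=cv2.resize(c['img'][90:250,190:430],None,fx=3.3,fy=3.3,interpolation=cv2.INTER_CUBIC)
cv2.imwrite('pics/crop1.png',a)
b=cv2.resize(s['img'][130:350,220:420],None,fx=2.7,fy=2.7,interpolation=cv2.INTER_CUBIC)
cv2.imwrite('pics/crop2.png',b)
for n,u,v,z in[('stubL',276,222,12),('stubM',304,233,12),('head',333,228,65),('hub',303,174,46),('handle',275,170,115),('jar',447,141,90),('barFL',229,123,277),('barFR',390,137,277)]:
    print(n,np.round(onz(c,u,v,z)))
# grey cases
for nm,im,x0,y0,x1,y1 in(('topL',c,190,195,230,245),('topR',c,393,185,425,235),('sideL',s,232,285,278,335)):
    g=im['img'][y0:y1,x0:x1].astype(int);m=((g.max(2)-g.min(2))<28).astype('uint8')
    k,_=cv2.findContours(m,cv2.RETR_EXTERNAL,cv2.CHAIN_APPROX_NONE);k=max(k,key=cv2.contourArea)
    r=cv2.minAreaRect(k);print(nm,np.round(cv2.boxPoints(r)+[x0,y0],1).tolist(),r)
    if im is c:
        for z in(44,66):
            p=[onz(c,u,v,z)[:2] for u,v in cv2.boxPoints(r)+[x0,y0]]
            print(z,np.round(np.mean(p,0)),[round(np.linalg.norm(p[i]-p[i-1])) for i in range(4)])
E
```

```text
stubL [416. 114.  12.]
stubM [382.  23.  12.]
head [397. -70.  65.]
hub [568.  27.  46.]
handle [568. 108. 115.]
jar [ 668. -416.   90.]
barFL [666. 213. 277.]
barFR [ 632. -215.  277.]
topL [[197.2, 231.4], [207.0, 202.0], [222.9, 207.3], [213.1, 236.7]] ((20.049999237060547, 24.349998474121094), (16.76007080078125, 30.99031639099121), 18.434946060180664)
44 [420. 319.] [54, 98, 54, 97]
66 [419. 313.] [53, 96, 53, 96]
topR [[397.5, 226.7], [399.1, 194.7], [416.2, 195.5], [414.6, 227.6]] ((13.869077682495117, 26.11845588684082), (17.128602981567383, 32.10988998413086), 2.862405300140381)
44 [ 454. -301.] [53, 101, 54, 101]
66 [ 453. -297.] [52, 99, 53, 99]
sideL [[234.9, 299.8], [251.2, 287.6], [276.0, 320.7], [259.7, 333.0]] ((23.459999084472656, 25.28000259399414), (41.400001525878906, 20.40000343322754), 53.13010025024414)
```

View pics/crop1.png

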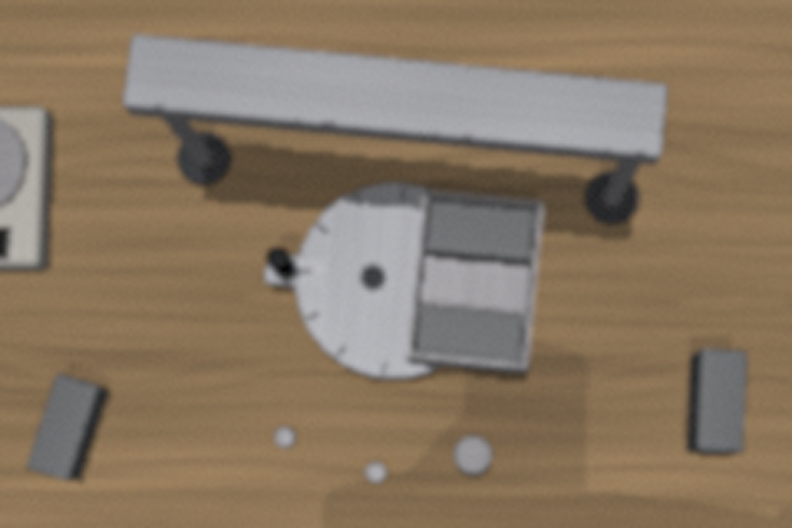

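View pics/crop2.png

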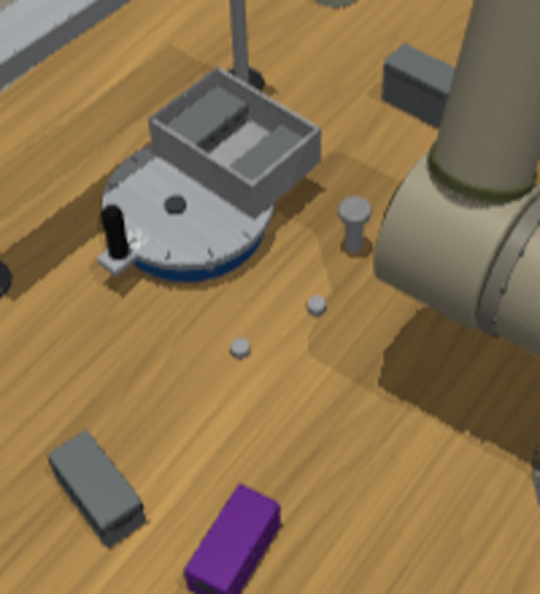

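The low case is the left one: in the side view its visible edge is about 18 px against about 27 px for the right one. The dark hub mark is off-centre. The disc outline, the posts and the lamp bar agree on an axis near (566,7) and a heading of about -5°. I'll move to a leaned standoff in front of the handle.

Request:
play_rows(plan=[[20, 34, 8, 0, 0, -0.074, 1], [20, 34, 8, 0, 0, -0.074, 1], [21, 34, 8, 0, 0, 0, 1], [21, 34, 8, 0, 0, 0, 1], [21, 34, 8, 0, 0, 0, 1]], grip_force=40)

```text
time_s: 0.62
eef_pos: [224.0, -337.6, 267.5]
ee_rot: [-0.004, 0.999, 0.035, -0.0]
force: [0.9, -0.5, 0.5]
grip_width: 0.996
```

Request:
play_rows(plan=[[21, 34, 5, 0, 0, 0, 1], [21, 34, 5, 0, 0, 0, 1], [21, 34, 0, 0, 0, 0, 1], [21, 34, 0, 0, 0, 0, 1], [21, 34, 0, 0, 0, 0, 1]])

```text
time_s: 1.03
eef_pos: [330.9, -159.6, 279.7]
ee_rot: [-0.002, 0.999, 0.034, 0.001]
force: [0.5, -1.3, -0.7]
grip_width: 0.999
```

Request:
play_rows(plan=[[21, 34, 0, 0.01, -0.1165, 0, 1], [21, 34, 0, 0.01, -0.1165, 0, 1], [21, 34, 0, 0.01, -0.1165, 0, 1], [21, 34, 0, 0.01, -0.1165, 0, 1], [21, 34, 0, 0.01, -0.1165, 0, 1]])

```text
time_s: 1.45
eef_pos: [439.7, 17.7, 282.4]
ee_rot: [-0.019, 0.953, 0.033, 0.301]
force: [1.8, -0.4, 0.4]
grip_width: 0.996
```

Request:
play_rows(plan=[[21, 34, -20, 0.01, -0.1165, 0, 1], [21, 34, -20, 0, 0, 0, 1], [21, 34, -20, 0, 0, 0, 1], [0, 0, -20, 0, 0, 0, 1], [0, 0, 0, 0, 0, 0, 1]])

```text
time_s: 1.87
eef_pos: [493.1, 116.6, 208.9]
ee_rot: [-0.024, 0.935, 0.037, 0.351]
force: [-1.5, -0.4, -0.4]
grip_width: 1.005
```

```bash
python3 - <<'E'
from h import *
from scipy.spatial.transform import Rotation as Ro
s=sense();q=s['ee_rot'];print(s['time_s'],s['eef_pos'],s['joints'].round(2),s['force']);print(Ro.from_quat([*q[1:],q[0]]).as_matrix().round(3))
c=cap('wrist','w1.png');print(c['fx'],c['cx'],c['cy'],np.round(c['world_to_cam'],3).tolist())
E
```

```text
1.8667 [493.11141561 116.5744425  208.88457762] [-0.06  0.    2.11  0.34  0.33  1.15] [-1.46200519 -0.38896289 -0.448579  ]
[[ 0.751  0.086  0.655]
 [ 0.052 -0.996  0.072]
 [ 0.658 -0.02  -0.752]]
309.70691628693146 319.05429881902097 201.15835246764246 [[0.087, -0.996, -0.021, 78.242], [0.896, 0.069, 0.439, -567.979], [-0.436, -0.056, 0.898, -121.668], [0.0, 0.0, 0.0, 1.0]]
```

View pics/w1.png

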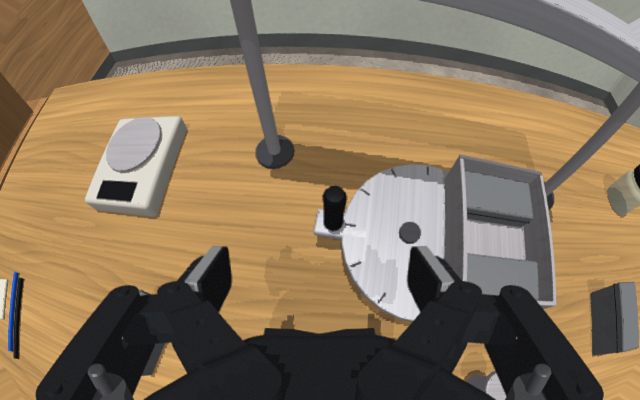

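The wrist view shows the handle standing between the fingers, with its top near (335,192) and its foot near (334,226). The left lamp foot is at (275,152).

```bash
python3 - <<'E'
from h import *
c=cap('wrist')
for n,u,v,z in[('htop',335,193,115),('hmid',334.5,208,81),('hfoot',334,224,47),('hub',410,233,46),('hub60',410,233,60),('lampL',275,152,5),('discleft',341,240,46)]:
    print(n,np.round(onz(c,u,v,z,True)))
g=c['img'][170:240,310:360].astype(int);m=(g.max(2)<45)
ys,xs=np.nonzero(m);print(xs.min()+310,xs.max()+310,ys.min()+170,ys.max()+170,xs.mean()+310,ys.mean()+170)
for p in([576,112,115],[576,112,47],[569,109,115]):print(p,proj(c,p,True))
for p in([566,7,46],):print(p,proj(c,p,True))
E
```

```text
htop [580. 111. 115.]
hmid [580. 111.  81.]
hfoot [577. 110.  47.]
hub [572.  25.  46.]
hub60 [567.  29.  60.]
lampL [697. 201.   5.]
discleft [559. 102.  46.]
322 344 189 232 332.8548812664908 209.80211081794195
[576, 112, 115] (np.float64(333.9997229695473), np.float64(196.44123580924318))
[576, 112, 47] (np.float64(332.5516259405797), np.float64(224.69637697086878))
[569, 109, 115] (np.float64(336.8719654481848), np.float64(203.6860326107989))
[566, 7, 46] (np.float64(425.65187115513316), np.float64(239.1549044471553))
```

Request:
play_rows(plan=[[19, -1, -26, 0, 0, 0, 1], [19, -1, -26, 0, 0, 0, 1], [19, -1, -26, 0, 0, 0, 1], [19, -1, -26, 0, 0, 0, 1], [19, -1, -26, 0, 0, 0, 1]])

```text
time_s: 2.38
eef_pos: [572.9, 108.2, 126.3]
ee_rot: [-0.025, 0.93, 0.035, 0.365]
force: [0.2, 0.4, -0.0]
grip_width: 0.998
```

Request:
play_rows(plan=[[2, 1, -2, 0, 0, 0, 1], [0, 0, 0, 0, 0, 0, 1]])

```text
time_s: 2.55
eef_pos: [577.8, 105.9, 125.7]
ee_rot: [-0.025, 0.929, 0.033, 0.367]
force: [0.0, 0.4, 1.0]
grip_width: 0.996
```

```bash
python3 - <<'E'
from h import *
s=sense();print(s['time_s'],s['eef_pos'],s['joints'].round(2),s['force'])
c=cap('wrist','w2.png')
E
```

```text
2.55 [577.8105572  105.86814528 125.6668559 ] [-0.07  0.32  2.02  1.16  0.13  0.32] [0.01198656 0.3700266  1.00502816]
```

View pics/w2.png

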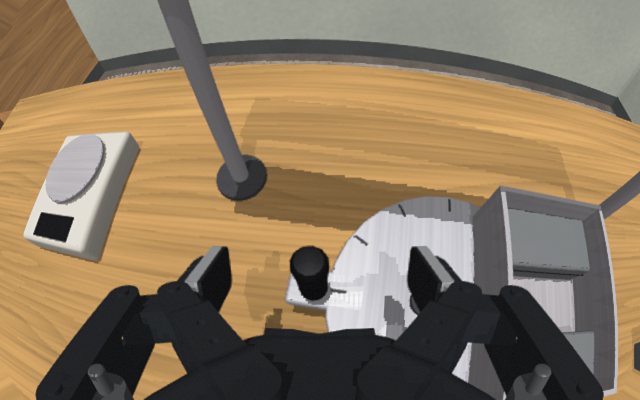

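Keeping the lean straight ahead brings the wrist close to singularity: j5 is 0.13. I'll yaw the tool about 30° left, which the task allows, to keep away from it.

Request:
play_rows(plan=[[-10, -5, 12, 0, 0, 0.1, 1], [-10, -5, 12, 0, 0, 0.1, 1], [0, -5, 0, 0, 0, 0.1, 1], [0, 0, 0, 0, 0, 0.1, 1], [0, 0, 0, 0, 0, 0.1, 1]])

```text
time_s: 3.02
eef_pos: [556.5, 88.3, 159.8]
ee_rot: [-0.117, 0.887, 0.272, 0.354]
force: [0.0, 0.8, 0.1]
grip_width: 1.001
```

```bash
cat >> h.py <<'E'
from scipy.spatial.transform import Rotation as Ro
def st():
    s=sense();q=s['ee_rot'];R=Ro.from_quat([*q[1:],q[0]]).as_matrix();z=R[:,2]
    print('t',round(s['time_s'],2),'p',s['eef_pos'].round(1),'j',s['joints'].round(2),'F',s['force'].round(1),'w',round(s['grip_width'],3))
    print('grasp',(s['eef_pos']-19*z).round(1),'lean',np.degrees(np.arccos(-z[2])).round(1),'phi',np.degrees(np.arctan2(z[1],z[0])).round(1),'jaw',R[:,1].round(3));return s,R
E
python3 -c "from h import *;st()"
```

```text
t 3.02 p [556.5  88.3 159.8] j [-0.32  0.26  2.    1.08  0.68 -0.15] F [0.  0.8 0.1] w 1.001
grasp [545.7  80.7 173.5] lean 43.7 phi 35.3 jaw [ 0.565 -0.825 -0.014]
```

Request:
play_rows(plan=[[10, 10, -22, 0, 0, 0, 1], [10, 10, -22, 0, 0, 0, 1], [10, 9, -22, 0, 0, 0, 1], [3, 2, -18, 0, 0, 0, 1], [0, 0, 0, 0, 0, 0, 1]])

```text
time_s: 3.43
eef_pos: [595.2, 111.7, 83.9]
ee_rot: [-0.111, 0.885, 0.273, 0.361]
force: [0.3, 0.0, -1.1]
grip_width: 1.002
```

```bash
python3 -c "from h import *;st()"
```

```text
t 3.43 p [595.2 111.7  83.9] j [-0.24  0.47  1.95  1.35  0.56 -0.42] F [ 0.3  0.  -1.1] w 1.002
grasp [584.2 104.2  97.4] lean 44.4 phi 34.2 jaw [ 0.563 -0.826  0.001]
```

Request:
play_rows(plan=[[-6, 7, -5, 0, 0, 0, 1], [0, 0, 0, 0, 0, 0, 0.2], [0, 0, 0, 0, 0, 0, -0.3], [0, 0, 0, 0, 0, 0, -1], [0, 0, 0, 0, 0, 0, -1]], grip_force=30)

```text
time_s: 3.85
eef_pos: [591.4, 115.6, 86.7]
ee_rot: [-0.109, 0.883, 0.273, 0.366]
force: [-0.3, -0.1, -0.4]
grip_width: 0.454
```

Request:
play_rows(plan=[[0, 0, 0, 0, 0, 0, -1], [0, 0, 0, 0, 0, 0, -1], [0, 0, 0, 0, 0, 0, -1], [0, 0, 0, 0, 0, 0, -1]])

```text
time_s: 4.18
eef_pos: [589.8, 117.3, 87.8]
ee_rot: [-0.111, 0.882, 0.275, 0.365]
force: [-1.8, 0.5, -2.2]
grip_width: 0.25
```

```bash
python3 - <<'E'
from h import *
st()
A=np.array([568.5,7]);
for d in range(85,15,-6):
    r=np.radians(d);print(d,(A+105*np.array([np.cos(r),np.sin(r)])).round(1),end=' ')
E
```

```text
t 4.18 p [589.8 117.3  87.8] j [-0.23  0.46  1.97  1.37  0.56 -0.43] F [-1.8  0.5 -2.2] w 0.25
grasp [578.7 109.7 101.3] lean 44.9 phi 34.2 jaw [ 0.567 -0.824  0.005]
85 [577.7 111.6] 79 [588.5 110.1] 73 [599.2 107.4] 67 [609.5 103.7] 61 [619.4  98.8] 55 [628.7  93. ] 49 [637.4  86.2] 43 [645.3  78.6] 37 [652.4  70.2] 31 [658.5  61.1] 25 [663.7  51.4] 19 [667.8  41.2]
```

Request:
play_rows(plan=[[11, -1, -1, 0, 0, 0, -1], [11, -3, -1, 0, 0, 0, -1], [10, -4, -1, 0, 0, 0, -1]])

```text
time_s: 4.43
eef_pos: [622.8, 107.6, 87.8]
ee_rot: [-0.109, 0.882, 0.274, 0.367]
force: [-0.7, -3.7, 1.0]
grip_width: 0.252
```

```bash
cat >> h.py <<'E'
def hd():
    s,R=st();g=s['eef_pos']-19*R[:,2];d=g[:2]-[568.5,7];print('handle ang',np.degrees(np.arctan2(d[1],d[0])).round(1),'r',np.linalg.norm(d).round(1))
E
python3 -c "from h import *;hd()"
```

```text
t 4.43 p [622.8 107.6  87.8] j [-0.23  0.51  1.88  1.32  0.57 -0.37] F [-0.7 -3.7  1. ] w 0.252
grasp [611.6 100.1 101.3] lean 45.0 phi 33.9 jaw [ 0.564 -0.825  0.008]
handle ang 65.1 r 102.6
```

Request:
play_rows(plan=[[10, -5, -1, 0, 0, 0, -1], [9.5, -6, -1, 0, 0, 0, -1], [9, -7, -1, 0, 0, 0, -1], [8, -8, -1, 0, 0, 0, -1]])

```text
time_s: 4.77
eef_pos: [661.8, 76.2, 87.7]
ee_rot: [-0.106, 0.882, 0.273, 0.369]
force: [-24.5, -17.0, 17.2]
grip_width: 0.25
```

```bash
python3 -c "from h import *;hd()"
```

```text
t 4.77 p [661.8  76.2  87.7] j [-0.27  0.57  1.76  1.23  0.6  -0.3 ] F [-24.5 -17.   17.2] w 0.25
grasp [650.6  68.8 101.1] lean 45.1 phi 33.2 jaw [ 0.56  -0.828  0.015]
handle ang 37.0 r 102.8
```

Request:
play_rows(plan=[[3.5, -9, 1, 0, 0, 0, -1], [2.5, -9, 1, 0, 0, 0, -1]])

```text
time_s: 4.93
eef_pos: [669.4, 56.6, 88.8]
ee_rot: [-0.105, 0.883, 0.272, 0.369]
force: [32.0, 18.0, -23.7]
grip_width: 0.243
```

```bash
python3 -c "from h import *;hd()"
```

```text
t 4.93 p [669.4  56.6  88.8] j [-0.31  0.58  1.74  1.2   0.63 -0.28] F [ 32.   18.  -23.7] w 0.243
grasp [658.1  49.2 102.3] lean 45.1 phi 33.1 jaw [ 0.558 -0.83   0.015]
handle ang 25.2 r 99.1
```

Request:
play_rows(plan=[[1, 0.5, 0, 0, 0, 0, -1], [0, 0, 0, 0, 0, 0, 0.5], [0, 0, 0, 0, 0, 0, 1], [0, 0, 0, 0, 0, 0, 1], [0, 0, 0, 0, 0, 0, 1]])

```text
time_s: 5.35
eef_pos: [672.6, 53.8, 89.7]
ee_rot: [-0.104, 0.883, 0.27, 0.37]
force: [0.5, -0.4, 0.2]
grip_width: 0.806
```

Request:
play_rows(plan=[[0, 0, 0, 0, 0, 0, 1], [0, 0, 0, 0, 0, 0, 1], [0, 0, 0, 0, 0, 0, 1], [0, 0, 0, 0, 0, 0, 1], [0, 0, 0, 0, 0, 0, 1]])

```text
time_s: 5.77
eef_pos: [672.5, 54.4, 90.5]
ee_rot: [-0.103, 0.883, 0.271, 0.37]
force: [0.0, 0.4, 0.0]
grip_width: 1.0
```

```bash
python3 - <<'E'
from h import *
hd()
c=cap('wrist','w3.png')
E
```

```text
t 5.77 p [672.5  54.4  90.5] j [-0.31  0.58  1.73  1.2   0.63 -0.28] F [0.  0.4 0. ] w 1.0
grasp [661.1  47.1 103.9] lean 45.2 phi 32.6 jaw [ 0.554 -0.832  0.018]
handle ang 23.4 r 100.9
```

View pics/w3.png

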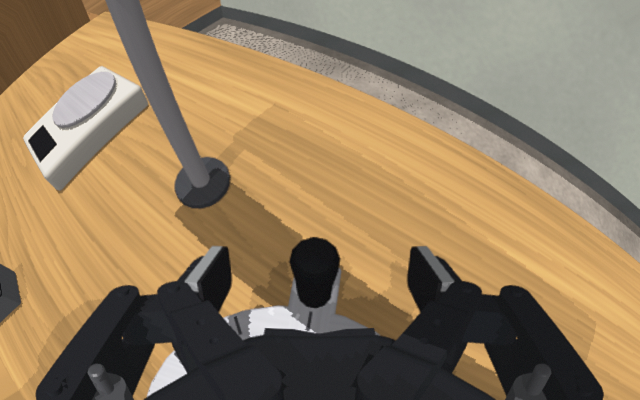

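Request:
play_rows(plan=[[-20, -13, 24, 0, 0, 0, 1], [-20, -13, 24, 0, 0, 0, 1], [-20, -13, 24, 0, 0, 0, 1], [-20, -13, 24, 0, 0, 0, 1], [-25, 0, 25, 0, 0, 0, 1]])

```text
time_s: 6.23
eef_pos: [563.0, 2.4, 208.2]
ee_rot: [-0.107, 0.884, 0.27, 0.365]
force: [-0.2, 0.4, 1.7]
grip_width: 1.001
```

Request:
play_rows(plan=[[-20, 20, 20, -0.061, 0.095, 0, 1], [-20, 20, 15, -0.061, 0.095, 0, 1], [-15, 30, 0, -0.061, 0.095, 0, 1], [-15, 30, 0, -0.061, 0.095, 0, 1], [-15, 30, 0, -0.061, 0.095, 0, 1]])

```text
time_s: 6.65
eef_pos: [488.5, 111.0, 240.5]
ee_rot: [-0.041, 0.948, 0.284, 0.141]
force: [-0.7, -0.3, -0.2]
grip_width: 1.0
```

Request:
play_rows(plan=[[-10, 35, 0, -0.061, 0.095, 0, 1], [-10, 35, 0, -0.061, 0.095, 0, 1], [-10, 35, 0, 0, 0, -0.11, 1], [-10, 35, 0, 0, 0, -0.11, 1], [-10, 35, 0, 0, 0, -0.11, 1]])

```text
time_s: 7.07
eef_pos: [438.9, 284.2, 243.6]
ee_rot: [0.001, 0.991, 0.134, 0.03]
force: [0.4, -0.2, 1.1]
grip_width: 0.998
```

Request:
play_rows(plan=[[0, 0, 0, 0, 0, -0.11, 1], [0, 0, 0, 0, 0, -0.11, 1], [0, 0, 0, 0, 0, -0.11, 1], [0, 0, 0, 0, 0, -0.11, 1], [0, 0, 0, 0, 0, -0.11, 1]])

```text
time_s: 7.48
eef_pos: [434.8, 292.0, 243.0]
ee_rot: [0.009, 0.988, -0.149, 0.028]
force: [0.3, -0.2, -0.5]
grip_width: 1.0
```

```bash
python3 - <<'E'
from h import *
st();cap('wrist','w4.png');c=cap('top')
cv2.imwrite('pics/t4.png',cv2.resize(c['img'][100:250,190:430],None,fx=3.3,fy=3.3,interpolation=cv2.INTER_CUBIC))
E
```

```text
t 7.48 p [434.8 292.  243. ] j [ 0.39  0.29  1.5  -0.05  1.31  2.27] F [ 0.3 -0.2 -0.5] w 1.0
grasp [433.8 292.5 262. ] lean 3.4 phi -26.3 jaw [-0.294 -0.956  0.009]
```

View pics/w4.png

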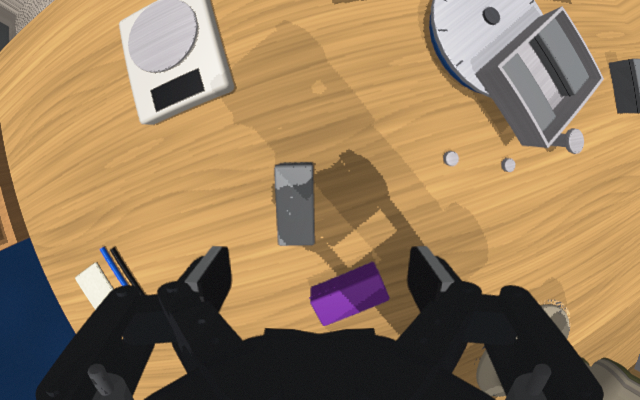

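The low case's top face has corners near (277,164), (313,164), (314,244) and (279,245). The tray now points at the tall post, and the purple decoy is below right of the case.

```bash
python3 - <<'E'
from h import *
c=cap('wrist')
P=lambda l,z:np.array([onz(c,u,v,z,True)[:2] for u,v in l])
p=P([(277,164),(313,164),(314,244),(279,245)],44)
print(p.round(1),p.mean(0).round(1),[np.linalg.norm(p[i]-p[i-1]).round() for i in range(4)])
for a,b in((3,0),(2,1)):
    d=p[b]-p[a];print('ang',np.degrees(np.arctan2(d[1],d[0])).round(1))
print('purple',P([(311,292),(377,263),(388,293),(324,325)],40).round())
print('stubs',P([(451,159),(509,166)],12).round(1),'head',P([(575,141)],65).round(1))
t=P([(477,78),(554,9),(601,73),(545,147)],100);print('tray',t.round(1),t.mean(0).round(1),[np.linalg.norm(t[i]-t[i-1]).round() for i in range(4)])
E
```

```text
[[474.6 327.8]
 [462.6 289.2]
 [372.3 315.7]
 [383.  356. ]] [423.1 322.2] [np.float64(96.0), np.float64(40.0), np.float64(94.0), np.float64(42.0)]
ang -17.1
ang -16.4
purple [[310. 339.]
 [323. 249.]
 [277. 245.]
 [255. 338.]]
stubs [[417.1 116.1]
 [383.9  26.3]] head [[402.6 -66.4]]
tray [[ 507.4  100.5]
 [ 577.5  -52.7]
 [ 488.5 -115.8]
 [ 416.6   26.4]] [497.5 -10.4] [np.float64(117.0), np.float64(168.0), np.float64(109.0), np.float64(159.0)]
```

View pics/t4.png

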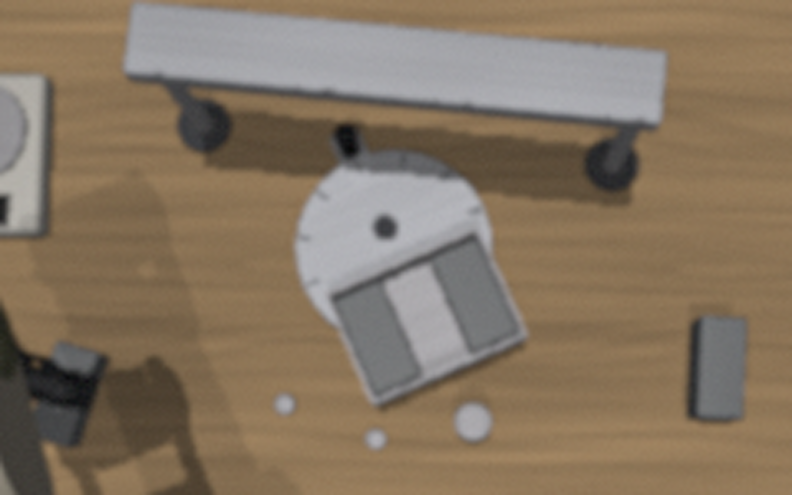

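Request:
play_rows(plan=[[-6, 14, -30, 0.013, 0.026, 0, 1], [-6, 15, -30, 0.013, 0.026, 0, 1], [0, 0, -30, 0, 0, 0, 1], [0, 0, -30, 0, 0, 0, 1], [0, 0, 0, 0, 0, 0, 1]])

```text
time_s: 8.05
eef_pos: [423.0, 321.7, 121.1]
ee_rot: [-0.003, 0.991, -0.135, 0.002]
force: [-0.3, -0.4, -1.5]
grip_width: 0.999
```

```bash
python3 - <<'E'
from h import *
st();c=cap('wrist','w5.png')
E
```

```text
t 8.05 p [423.  321.7 121.1] j [0.43 0.44 1.63 0.   1.07 2.27] F [-0.3 -0.4 -1.5] w 0.999
grasp [422.9 321.6 140.1] lean 0.4 phi 43.2 jaw [-0.268 -0.963 -0.006]
```

View pics/w5.png

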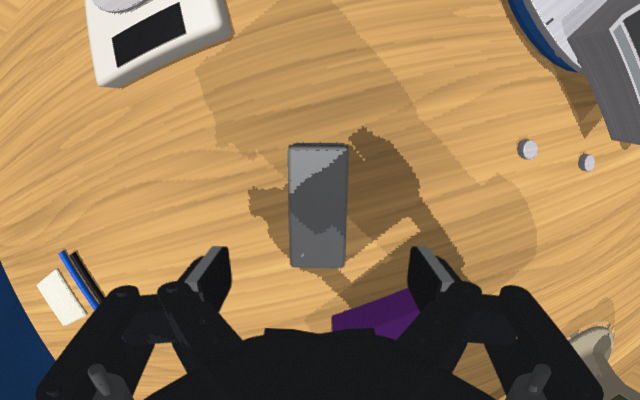

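The case is central, with top corners near (289,146), (348,146), (345,267) and (290,266). The decoy is clear of the fingers.

```bash
python3 - <<'E'
from h import *
c=cap('wrist')
p=np.array([onz(c,u,v,44,True)[:2] for u,v in[(289,146),(348,146),(345,267),(290,266)]])
print(p.round(1),p.mean(0).round(1),[np.linalg.norm(p[i]-p[i-1]).round() for i in range(4)])
for a,b in((3,0),(2,1)):
    d=p[b]-p[a];print('ang',np.degrees(np.arctan2(d[1],d[0])).round(1))
E
```

```text
[[475.7 331.6]
 [464.3 290.6]
 [371.8 316.3]
 [384.3 358.8]] [424.  324.3] [np.float64(95.0), np.float64(43.0), np.float64(96.0), np.float64(44.0)]
ang -16.6
ang -15.6
```

Request:
play_rows(plan=[[1, 2, -25, 0, 0, 0, 1], [0, 0, -25, 0, 0, 0, 1], [0, 0, -20, 0, 0, 0, 1], [0, 0, -12, 0, 0, 0, 1], [0, 0, 0, 0, 0, 0, 1]])

```text
time_s: 8.57
eef_pos: [433.8, 327.3, 54.6]
ee_rot: [-0.011, 0.991, -0.133, 0.015]
force: [0.6, -0.3, 0.1]
grip_width: 1.001
```

```bash
python3 -c "from h import *;st()"
```

```text
t 8.57 p [433.8 327.3  54.6] j [0.43 0.54 1.67 0.   0.89 2.26] F [ 0.6 -0.3  0.1] w 1.001
grasp [433.2 327.   73.5] lean 2.2 phi 28.0 jaw [-0.263 -0.965 -0.026]
```

Request:
play_rows(plan=[[-10, -4, -6, -0.018, 0.034, 0, 1], [0, 0, 0, 0, 0, 0, 1], [-2, 0, -9, 0, 0.003, 0, 1], [-2, 0, -8, 0, 0.003, 0, 1], [0, 0, 0, 0, 0, 0, 1]])

```text
time_s: 8.98
eef_pos: [425.2, 325.4, 39.5]
ee_rot: [-0.004, 0.991, -0.131, 0.003]
force: [-0.6, -0.7, 0.8]
grip_width: 0.998
```

```bash
python3 -c "from h import *;st()"
```

```text
t 8.98 p [425.2 325.4  39.5] j [0.43 0.56 1.68 0.   0.89 2.26] F [-0.6 -0.7  0.8] w 0.998
grasp [425.  325.3  58.5] lean 0.6 phi 41.2 jaw [-0.26  -0.966 -0.008]
```

Request:
play_rows(plan=[[-2, -2, -9, 0, 0.005, 0, 1], [0, 0, -5, 0, 0, 0, 1], [0, 0, 0, 0, 0, 0, 0.4], [0, 0, 0, 0, 0, 0, 0], [0, 0, 0, 0, 0, 0, -1]], grip_force=45)

```text
time_s: 9.4
eef_pos: [423.6, 323.4, 24.6]
ee_rot: [-0.004, 0.991, -0.131, 0.001]
force: [0.4, 0.1, -0.2]
grip_width: 0.602
```

Request:
play_rows(plan=[[0, 0, 0, 0, 0, 0, -1], [0, 0, 0, 0, 0, 0, -1]])

```text
time_s: 9.57
eef_pos: [423.8, 323.6, 25.0]
ee_rot: [-0.004, 0.991, -0.131, 0.002]
force: [-0.1, -0.6, -2.5]
grip_width: 0.505
```

```bash
python3 -c "from h import *;st()"
```

```text
t 9.57 p [423.8 323.6  25. ] j [0.43 0.58 1.7  0.01 0.86 2.26] F [-0.1 -0.6 -2.5] w 0.505
grasp [423.7 323.5  44. ] lean 0.5 phi 62.1 jaw [-0.26  -0.966 -0.009]
```

Request:
play_rows(plan=[[0, 0, 0, 0, 0, 0, 0.5], [0, 0, 0, 0, 0, 0, 0.5], [0, 0, 6, 0, 0, 0, 0.5], [0, 0, 0, 0, 0, 0, 0.5], [0, 0, 0, 0, 0, 0, 0.2]])

```text
time_s: 9.98
eef_pos: [424.1, 323.8, 32.1]
ee_rot: [-0.004, 0.991, -0.131, 0.002]
force: [-0.9, 0.5, -0.3]
grip_width: 0.627
```

Request:
play_rows(plan=[[0, 0, 0, 0, 0, 0, -1], [0, 0, 0, 0, 0, 0, -1], [0, 0, 0, 0, 0, 0, -1], [0, 0, 0, 0, 0, 0, -1]])

```text
time_s: 10.32
eef_pos: [424.3, 323.8, 32.7]
ee_rot: [-0.005, 0.991, -0.131, 0.002]
force: [-0.8, -0.6, 2.6]
grip_width: 0.503
```

```bash
python3 -c "from h import *;st()"
```

```text
t 10.32 p [424.3 323.8  32.7] j [0.43 0.57 1.69 0.01 0.87 2.26] F [-0.8 -0.6  2.6] w 0.503
grasp [424.2 323.6  51.7] lean 0.6 phi 55.3 jaw [-0.26  -0.966 -0.01 ]
```

Request:
play_rows(plan=[[0, 0, 15, 0, 0, 0, -1], [0, 0, 20, 0, 0, 0, -1], [0, 0, 30, 0, 0, 0, -1], [0, 0, 35, 0, 0, 0, -1], [0, 0, 35, 0, 0, 0, -1]], grip_force=70)

```text
time_s: 10.73
eef_pos: [418.7, 321.0, 163.5]
ee_rot: [0.001, 0.991, -0.131, -0.006]
force: [0.5, 0.6, -2.8]
grip_width: 0.492
```

Request:
play_rows(plan=[[0, -15, 30, 0, 0, 0, -1], [0, -30, 20, 0, 0, 0.1, -1], [0, -30, 10, 0, 0, 0.1, -1], [0, -30, 0, 0, 0, 0.1, -1], [0, -30, 0, 0, 0, 0.1, -1]])

```text
time_s: 11.15
eef_pos: [418.6, 186.0, 232.3]
ee_rot: [-0.0, 0.997, 0.079, -0.001]
force: [0.2, -0.6, -2.0]
grip_width: 0.489
```

Request:
play_rows(plan=[[-2, -30, 0, 0, 0, 0.1, -1], [-2, -30, 0, 0, 0, 0.1, -1], [-2, -30, 0, 0, 0, 0.1, -1], [-2, -30, 0, 0, 0, 0, -1], [-2, -30, 0, 0, 0, 0, -1]])

```text
time_s: 11.57
eef_pos: [405.9, 29.4, 231.3]
ee_rot: [-0.0, 0.971, 0.239, -0.002]
force: [1.0, -0.6, -2.5]
grip_width: 0.489
```

Request:
play_rows(plan=[[-2, -30, 0, 0, 0, 0, -1], [-2, -30, 0, 0, 0, 0, -1], [-2, -20, 0, 0, 0, 0, -1], [0, 0, 0, 0, 0, 0, -1]])

```text
time_s: 11.9
eef_pos: [397.4, -58.1, 230.1]
ee_rot: [-0.001, 0.972, 0.237, -0.003]
force: [-0.3, -0.1, -2.8]
grip_width: 0.491
```

```bash
python3 -c "from h import *;st()"
```

```text
t 11.9 p [397.4 -58.1 230.1] j [-0.44  0.04  1.83 -0.    1.28  0.66] F [-0.3 -0.1 -2.8] w 0.491
grasp [397.6 -58.1 249.1] lean 0.4 phi -176.5 jaw [ 0.46  -0.888 -0.003]
```

```bash
python3 -c "
from h import *
cap('wrist','w6.png')"
```

```text
(no output)
```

View pics/w6.png

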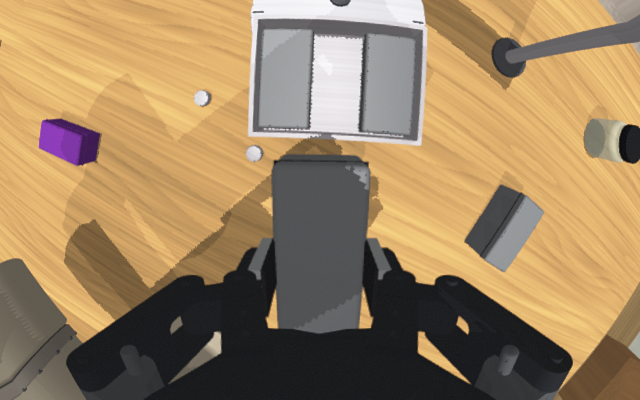

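The slot's side edges run (313,35)–(309,130) and (364,37)–(361,131), and the near rim corners are (248,137) and (421,144). The held case's far top edge runs (274,163)–(369,163).

```bash
python3 - <<'E'
from h import *
s,R=st();c=cap('wrist');g=cv2.cvtColor(c['img'],6).astype(float)
def edge(rows,u0,u1,z,sg):
    P=[]
    for v in rows:
        d=np.diff(g[v,u0:u1])*sg;k=d.argmax();P.append(onz(c,u0+k+.5,v,z,True)[:2])
    P=np.array(P);vx,vy,x,y=cv2.fitLine(P.astype('f4'),cv2.DIST_HUBER,0,.1,.01).ravel()
    if vx<0: vx,vy=-vx,-vy
    return np.array([x,y]),np.array([vx,vy])
L=edge(range(45,125,3),303,322,80,1);Q=edge(range(45,125,3),353,372,80,-1)
for e in(L,Q):print(e[0].round(1),np.degrees(np.arctan2(e[1][1],e[1][0])).round(2))
d=L[1]+Q[1];d/=np.linalg.norm(d);n=np.array([-d[1],d[0]])
print('slot width',((L[0]-Q[0])@n).round(1))
A=np.array([568.5,7]);m=(L[0]+Q[0])/2;print('angle',np.degrees(np.arctan2(d[1],d[0])),'A offset from slot line',((A-m)@n).round(1))
# near rim outer edge
for u in (270,300,360,400):
    col=g[120:160,u];print(u,col.astype(int).tolist())
S=m+d*((A-78*d-m)@d);print('slot by axis',S.round(1))
p=[onz(c,u,v,100,True)[:2] for u,v in((248,137),(421,144),(427,22))]
print('rim corners along,across vs slot',[(((q-S)@d).round(1),((q-S)@n).round(1)) for q in p])
T=s['eef_pos'][:2];x=R[:2,0]
ends=np.array([onz(c,u,v,241,True)[:2] for u,v in((274,163),(369,163))]);f=ends.mean(0)
print('case width',np.linalg.norm(ends[0]-ends[1]),'far end rel TCP along/across tool',(f-T)@x,(f-T)@R[:2,1],'tool x ang',np.degrees(np.arctan2(x[1],x[0])),'end ang',np.degrees(np.arctan2(*(ends[0]-ends[1])[::-1]))-90)
print('TCP rel slot along/across',(T-S)@d,(T-S)@n)
E
```

```text
t 11.95 p [397.5 -56.8 230.1] j [-0.43  0.04  1.83 -0.    1.28  0.66] F [ 0.6 -0.2 -2.9] w 0.49
grasp [397.6 -56.8 249.1] lean 0.4 phi 177.7 jaw [ 0.46  -0.888 -0.003]
[486.8  -2.9] 24.41
[500.6 -46.7] 24.63
slot width 45.6
angle 24.52119 A offset from slot line -2.1
270 [160, 160, 160, 161, 162, 158, 136, 122, 167, 214, 185, 110, 136, 203, 225, 225, 226, 207, 182, 175, 177, 178, 177, 176, 177, 178, 176, 174, 168, 167, 173, 178, 178, 176, 176, 178, 179, 175, 169, 161]
300 [165, 165, 165, 166, 166, 164, 137, 102, 112, 112, 191, 154, 118, 146, 204, 232, 232, 230, 181, 162, 164, 144, 103, 99, 95, 96, 96, 99, 99, 100, 100, 102, 105, 101, 88, 73, 70, 71, 72, 63]
360 [111, 103, 96, 83, 67, 77, 85, 67, 66, 73, 100, 109, 167, 219, 191, 111, 114, 208, 229, 228, 224, 207, 162, 154, 155, 154, 156, 154, 153, 152, 151, 153, 156, 156, 159, 162, 160, 147, 121, 90]
400 [152, 152, 152, 152, 152, 153, 153, 153, 153, 152, 153, 153, 150, 138, 117, 95, 158, 152, 123, 123, 173, 215, 216, 214, 205, 196, 190, 191, 188, 183, 184, 185, 183, 184, 185, 183, 180, 181, 182, 176]
slot by axis [496.7 -23.4]
rim corners along,across vs slot [(np.float64(-56.7), np.float64(77.7)), (np.float64(-54.1), np.float64(-78.5)), (np.float64(61.1), np.float64(-78.0))]
case width 41.03108837357948 far end rel TCP along/across tool 47.5673820047753 0.5586963361336146 tool x ang 27.413215910466665 end ang 27.505495429568
TCP rel slot along/across -104.07609908360129 10.772484033151862
```

Request:
play_rows(plan=[[25, 8, 0, 0, 0, -0.025, -1], [25, 8, 0, 0, 0, -0.025, -1], [25, 8, 0, 0, 0, 0, -1], [20, 7, 0, 0, 0, 0, -1], [0, 0, 0, 0, 0, 0, -1]])

```text
time_s: 12.42
eef_pos: [495.6, -18.0, 229.2]
ee_rot: [-0.002, 0.977, 0.213, -0.004]
force: [0.1, -0.2, -2.6]
grip_width: 0.488
```

```bash
cat >> h.py <<'E'
def sl():
    s,R=st();a=np.radians(24.5);d=np.array([np.cos(a),np.sin(a)]);n=np.array([-d[1],d[0]])
    e=np.array([497,-23.5])-s['eef_pos'][:2];x=R[:2,0]
    print('to go xy',e.round(1),'along',(e@d).round(1),'across',(e@n).round(1),'yaw to go',np.radians(24.5-np.degrees(np.arctan2(x[1],x[0]))).round(3),'unlean',(-R[1,2]).round(3),R[0,2].round(3))
E
python3 -c "from h import *;sl()"
```

```text
t 12.42 p [495.6 -18.  229.2] j [-0.27  0.26  1.58  0.    1.31  0.87] F [ 0.1 -0.2 -2.6] w 0.488
grasp [495.7 -18.  248.2] lean 0.5 phi 161.4 jaw [ 0.417 -0.909 -0.006]
to go xy [ 1.4 -5.5] along -1.0 across -5.6 yaw to go -0.002 unlean -0.003 -0.008
```

Request:
play_rows(plan=[[1, -5, -20, 0, 0, 0, -1], [0, 0, -25, 0, 0, 0, -1], [0, 0, -20, 0, 0, 0, -1], [0, 0, -5, 0, 0, 0, -1], [0, 0, 0, 0, 0, 0, -1]])

```text
time_s: 12.83
eef_pos: [495.8, -17.0, 156.3]
ee_rot: [-0.003, 0.976, 0.218, -0.004]
force: [0.6, 0.2, -2.5]
grip_width: 0.488
```

```bash
python3 -c "from h import *;sl()"
```

```text
t 12.83 p [495.8 -17.  156.3] j [-0.27  0.33  1.68  0.    1.14  0.86] F [ 0.6  0.2 -2.5] w 0.488
grasp [496.  -17.1 175.3] lean 0.6 phi 158.3 jaw [ 0.425 -0.905 -0.007]
to go xy [ 1.2 -6.5] along -1.6 across -6.4 yaw to go -0.011 unlean -0.004 -0.009
```

Request:
play_rows(plan=[[1, -7, 0, -0.004, -0.009, -0.01, -1], [0, -1, -5, 0, 0, 0, -1], [0, -1, 0, 0, 0, 0, -1]])

```text
time_s: 13.08
eef_pos: [497.3, -25.9, 153.2]
ee_rot: [0.001, 0.977, 0.213, 0.001]
force: [-0.3, -0.5, -2.9]
grip_width: 0.491
```

```bash
python3 - <<'E'
from h import *
sl()
cap('wrist','w7.png')
E
```

```text
t 13.08 p [497.3 -25.9 153.2] j [-0.29  0.33  1.69 -0.    1.12  0.85] F [-0.3 -0.5 -2.9] w 0.491
grasp [497.2 -25.9 172.2] lean 0.2 phi -24.2 jaw [ 0.417 -0.909  0.003]
to go xy [-0.3  2.4] along 0.7 across 2.3 yaw to go -0.002 unlean 0.001 0.003
```

View pics/w7.png

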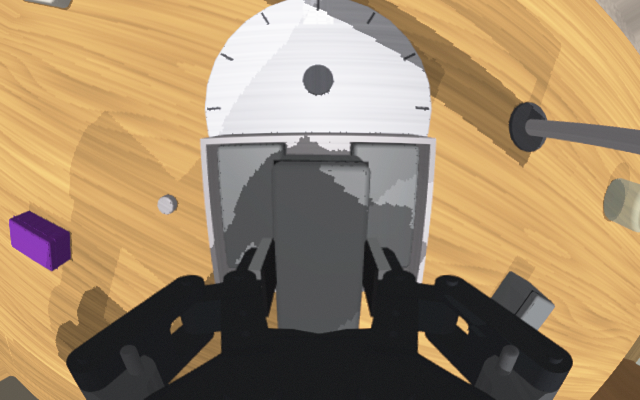

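```bash
python3 - <<'E'
from h import *
c=cap('wrist')
s,R=st();T=s['eef_pos'];d=R[:2,0];n=np.array([-d[1],d[0]])
f=lambda u,v,z:(lambda q:(round(float((q-T[:2])@d),1),round(float((q-T[:2])@n),1)))(onz(c,u,v,z,True)[:2])
print('rim',f(202,139,100),f(436,138,100),'disc end hub',f(318,79,46))
print('neigh',f(286,143,80),f(350,143,80))
for dz in(11,14):print('case end',f(274,163,T[2]+dz),f(369,163,T[2]+dz))
E
```

```text
t 13.18 p [497.8 -26.1 153.9] j [-0.29  0.33  1.69 -0.    1.12  0.85] F [-0.6 -0.2 -1.6] w 0.489
grasp [497.7 -26.1 172.9] lean 0.3 phi -22.8 jaw [ 0.416 -0.909  0.003]
rim (55.5, 78.0) (56.2, -77.4) disc end hub (99.1, 1.0)
neigh (49.7, 23.4) (49.7, -21.4)
case end (47.3, 20.0) (47.3, -21.1)
case end (47.7, 19.6) (47.7, -20.6)
```

The rim, the neighbouring cases and the held case agree that I'm within about 1 mm of the slot centre. I'll descend in small checked steps.

Request:
play_rows(plan=[[0, 0, -10, 0, 0, 0, -1], [0, 0, -10, 0, 0, 0, -1], [0, 0, 0, 0, 0, 0, -1]])

```text
time_s: 13.43
eef_pos: [498.3, -26.4, 133.4]
ee_rot: [0.002, 0.977, 0.213, 0.003]
force: [-0.4, -0.3, -2.0]
grip_width: 0.489
```

```bash
sed -i 's/497,-23.5/497.3,-25.2/' h.py; python3 -c "from h import *;sl()"
```

```text
t 13.43 p [498.3 -26.4 133.4] j [-0.29  0.36  1.71 -0.    1.07  0.85] F [-0.4 -0.3 -2. ] w 0.489
grasp [498.1 -26.4 152.4] lean 0.4 phi -19.8 jaw [ 0.416 -0.909  0.005]
to go xy [-1.   1.2] along -0.4 across 1.5 yaw to go -0.001 unlean 0.003 0.007
```

Request:
play_rows(plan=[[-1, 1, -6, 0.003, 0.007, 0, -1], [0, 0, -8, 0, 0, 0, -1], [0, 0, -6, 0, 0, 0, -1], [0, 0, 0, 0, 0, 0, -1]])

```text
time_s: 13.77
eef_pos: [496.8, -25.1, 110.4]
ee_rot: [-0.001, 0.977, 0.213, -0.001]
force: [0.1, -1.2, -3.0]
grip_width: 0.492
```

```bash
python3 -c "from h import *;sl()"
```

```text
t 13.77 p [496.8 -25.1 110.4] j [-0.29  0.39  1.73  0.    1.02  0.85] F [ 0.1 -1.2 -3. ] w 0.492
grasp [496.8 -25.1 129.4] lean 0.1 phi 150.2 jaw [ 0.416 -0.909 -0.002]
to go xy [ 0.5 -0.1] along 0.4 across -0.3 yaw to go -0.001 unlean -0.001 -0.002
```

Request:
play_rows(plan=[[0, 0, -7, 0, 0, 0, -1], [0, 0, -7, 0, 0, 0, -1], [0, 0, -6, 0, 0, 0, -1], [0, 0, 0, 0, 0, 0, -1]])

```text
time_s: 14.1
eef_pos: [496.8, -25.1, 88.1]
ee_rot: [-0.001, 0.977, 0.213, -0.001]
force: [0.1, 0.8, -3.5]
grip_width: 0.49
```

```bash
python3 -c "from h import *;sl()"
```

```text
t 14.1 p [496.8 -25.1  88.1] j [-0.29  0.42  1.75  0.    0.97  0.85] F [ 0.1  0.8 -3.5] w 0.49
grasp [496.8 -25.1 107.1] lean 0.2 phi 151.3 jaw [ 0.416 -0.909 -0.002]
to go xy [ 0.5 -0.1] along 0.4 across -0.3 yaw to go -0.002 unlean -0.001 -0.002
```

No contact so far, and the case bottom is about 5 mm above the slot floor. I'll lower it the rest of the way and watch the force.

Request:
play_rows(plan=[[0, 0, -4, 0, 0, 0, -1], [0, 0, -1, 0, 0, 0, -1], [0, 0, 0, 0, 0, 0, -1]])

```text
time_s: 14.35
eef_pos: [496.8, -25.2, 83.1]
ee_rot: [-0.001, 0.977, 0.213, -0.001]
force: [-0.6, -0.3, -0.5]
grip_width: 0.491
```

```bash
python3 -c "from h import *;sl()"
```

```text
t 14.35 p [496.8 -25.2  83.1] j [-0.29  0.43  1.76  0.    0.96  0.85] F [-0.6 -0.3 -0.5] w 0.491
grasp [496.9 -25.2 102.1] lean 0.2 phi 155.5 jaw [ 0.416 -0.909 -0.002]
to go xy [ 0.5 -0. ] along 0.4 across -0.2 yaw to go -0.002 unlean -0.001 -0.003
```

Request:
play_rows(plan=[[0, 0, 0, 0, 0, 0, 0.4], [0, 0, 0, 0, 0, 0, 0.5], [0, 0, 15, 0, 0, 0, 0.5], [0, 0, 25, 0, 0, 0, 0.2], [0, 0, 15, 0, 0, 0, -1]])

```text
time_s: 14.77
eef_pos: [496.2, -25.0, 138.2]
ee_rot: [-0.002, 0.977, 0.213, -0.002]
force: [-0.0, -0.1, -0.2]
grip_width: 0.479
```

Request:
play_rows(plan=[[0, 0, 0, 0, 0, 0, -1], [0, 0, 0, 0, 0, 0, -1], [0, 0, 0, 0, 0, 0, -1], [0, 0, 0, 0, 0, 0, -1], [0, 0, 0, 0, 0, 0, -1]])

```text
time_s: 15.18
eef_pos: [497.3, -25.3, 139.1]
ee_rot: [-0.0, 0.977, 0.213, -0.0]
force: [-0.1, 0.2, -0.6]
grip_width: -0.001
```

```bash
python3 -c "from h import *;sl()"
```

```text
t 15.18 p [497.3 -25.3 139.1] j [-0.29  0.35  1.7   0.    1.09  0.85] F [-0.1  0.2 -0.6] w -0.001
grasp [497.3 -25.3 158.1] lean 0.0 phi 107.9 jaw [ 0.416 -0.909 -0.001]
to go xy [-0.   0.1] along 0.0 across 0.1 yaw to go -0.001 unlean -0.001 -0.0
```

Request:
play_rows(plan=[[0, 0, -12, 0, 0, 0, -1], [0, 0, -12, 0, 0, 0, -1], [0, 0, -8, 0, 0, 0, -1], [0, 0, -3, 0, 0, 0, -1], [0, 0, 0, 0, 0, 0, -1]])

```text
time_s: 15.6
eef_pos: [496.3, -25.0, 100.1]
ee_rot: [-0.001, 0.977, 0.213, -0.002]
force: [0.3, 1.0, 1.1]
grip_width: 0.002
```

Request:
play_rows(plan=[[0, 0, -2, 0, 0, 0, -1], [0, 0, -1, 0, 0, 0, -1]])

```text
time_s: 15.77
eef_pos: [496.4, -25.1, 97.0]
ee_rot: [-0.001, 0.977, 0.213, -0.002]
force: [-0.3, 0.1, -1.2]
grip_width: -0.0
```

```bash
python3 -c "from h import *;sl()"
```

```text
t 15.77 p [496.4 -25.1  97. ] j [-0.29  0.41  1.75  0.    0.99  0.85] F [-0.3  0.1 -1.2] w -0.0
grasp [496.5 -25.1 116. ] lean 0.3 phi 156.1 jaw [ 0.416 -0.909 -0.003]
to go xy [ 0.9 -0.1] along 0.8 across -0.5 yaw to go -0.001 unlean -0.002 -0.004
```

Request:
play_rows(plan=[[0.5, 0, -1.5, 0, 0, 0, -1], [0, 0, -1, 0, 0, 0, -1]])

```text
time_s: 15.93
eef_pos: [497.3, -25.2, 94.9]
ee_rot: [-0.001, 0.977, 0.213, -0.001]
force: [-0.6, 0.2, -0.8]
grip_width: 0.003
```

Request:
play_rows(plan=[[0, 0, -1, 0, 0, 0, -1]])

```text
time_s: 16.02
eef_pos: [497.5, -25.2, 94.1]
ee_rot: [-0.001, 0.977, 0.213, -0.001]
force: [-0.0, 0.0, 0.3]
grip_width: 0.0
```

Request:
play_rows(plan=[[0, 0, -1, 0, 0, 0, -1]])

```text
time_s: 16.1
eef_pos: [497.7, -25.5, 94.0]
ee_rot: [-0.0, 0.977, 0.213, -0.001]
force: [-7.6, -0.9, 17.8]
grip_width: 0.001
```

Request:
play_rows(plan=[[0, 0, -0.8, 0, 0, 0, -1]])

```text
time_s: 16.18
eef_pos: [497.8, -25.7, 94.0]
ee_rot: [-0.0, 0.977, 0.213, -0.001]
force: [-3.0, -0.1, 8.6]
grip_width: -0.0
```

Request:
play_rows(plan=[[-0.5, 0.3, -1, 0, 0, 0, -1], [0, 0, -1, 0, 0, 0, -1], [0, 0, -1, 0, 0, 0, -1]])

```text
time_s: 16.43
eef_pos: [498.0, -26.0, 94.0]
ee_rot: [0.001, 0.977, 0.214, 0.0]
force: [-6.0, 0.9, 11.7]
grip_width: -0.001
```

```bash
python3 -c "from h import *;sl()"
```

```text
t 16.43 p [498. -26.  94.] j [-0.29  0.41  1.75 -0.    0.98  0.85] F [-6.   0.9 11.7] w -0.001
grasp [497.9 -26.  113. ] lean 0.1 phi -60.8 jaw [ 0.417 -0.909  0.002]
to go xy [-0.7  0.8] along -0.3 across 1.0 yaw to go -0.003 unlean 0.002 0.001
```

Pressed with about 12 N for over 0.3 s. Contact came at 94 mm, which is the seated height. I'll retreat and check numerically.

Request:
play_rows(plan=[[0, 0, 15, 0, 0, 0, -1], [0, 0, 35, 0, 0, 0, -1], [0, 0, 35, 0, 0, 0, -1], [-15, -5, 35, 0, 0, 0, -1], [-25, -8, 15, 0, 0, 0, -1]])

```text
time_s: 16.85
eef_pos: [456.4, -38.1, 231.2]
ee_rot: [-0.0, 0.977, 0.214, -0.003]
force: [0.9, -1.2, 1.3]
grip_width: 0.0
```

Request:
play_rows(plan=[[-25, -8, 0, 0, 0, 0, -1], [-25, -8, 0, 0, 0, 0, -1], [-15, -5, 0, 0, 0, 0, -1], [0, 0, 0, 0, 0, 0, -1], [0, 0, 0, 0, 0, 0, -1]])

```text
time_s: 17.27
eef_pos: [388.0, -60.6, 237.0]
ee_rot: [0.003, 0.977, 0.214, 0.002]
force: [-0.1, -0.4, -0.3]
grip_width: 0.001
```

```bash
python3 - <<'E'
from h import *
s,R=st();c=cap('wrist');g=cv2.cvtColor(c['img'],6)
a=np.radians(24.5);d=np.array([np.cos(a),np.sin(a)]);n=np.array([-d[1],d[0]]);S=np.array([497.3,-25.2])
# grey-level profile across slot (z=94) and along it
def prof(pts):
    out=[]
    for p in pts:
        u,v=proj(c,p,True);out.append(int(g[int(round(v)),int(round(u))]) if 0<=v<400 and 0<=u<640 else -1)
    return out
for al in(-30,0,30):print('across at',al,prof([[*(S+al*d+k*n),94] for k in range(-32,33,2)]))
print('along',prof([[*(S+k*d),94] for k in range(-60,61,2)]))
# click-in: handle direction from top camera, black sleeve top
t=cap('top');r=t['img'][115:155,280:320].astype(int);m=r.max(2)<50;ys,xs=np.nonzero(m);print('black',len(xs),xs.mean()+280,ys.mean()+115)
h=onz(t,xs.mean()+280,ys.mean()+115,90);print('handle',h,np.degrees(np.arctan2(h[1]-7,h[0]-568.5)))
E
```

```text
t 17.27 p [388.  -60.6 237. ] j [-0.45  0.01  1.85 -0.    1.28  0.69] F [-0.1 -0.4 -0.3] w 0.001
grasp [387.9 -60.5 256. ] lean 0.5 phi -43.6 jaw [ 0.418 -0.908  0.008]
across at -30 [153, 155, 155, 124, 71, 68, 104, 149, 149, 150, 151, 151, 151, 153, 152, 155, 153, 154, 155, 156, 156, 156, 157, 156, 157, 158, 126, 142, 80, 135, 157, 155, 157]
across at 0 [150, 151, 152, 127, 112, 87, 141, 149, 150, 151, 150, 151, 150, 150, 152, 152, 154, 154, 153, 153, 153, 154, 152, 154, 155, 155, 131, 197, 95, 138, 172, 155, 155]
across at 30 [148, 149, 149, 149, 125, 103, 144, 148, 147, 149, 150, 151, 150, 149, 149, 149, 150, 149, 149, 149, 149, 152, 152, 150, 151, 150, 127, 207, 96, 110, 152, 153, 151]
along [151, 108, 214, 228, 183, 93, 116, 138, 153, 154, 154, 153, 154, 153, 153, 153, 153, 153, 154, 155, 154, 155, 153, 153, 154, 154, 153, 154, 152, 153, 154, 151, 153, 153, 153, 152, 152, 151, 151, 151, 152, 151, 150, 150, 149, 150, 150, 148, 149, 148, 149, 149, 143, 102, 89, 89, 89, 122, 213, 215, 225]
black 50 294.5 142.0
handle [660.68432602  52.64778196  90.        ] 26.34366671653242
```

The case is centred in the slot to about 1 mm, and its outline is symmetric against the rim. The tray angle is 24.5° against 24° for the tall post, and the robot touches nothing. Handing in.

```bash
python3 -c "
from rig import ctrl
print(ctrl.finish_job())"
```

```text
the job is handed in; nothing more can be done
None
```

I turned the table two clicks clockwise by its handle with the tool leaned and let go, so the tray clicked in facing the tall post. I then set the low case in the middle slot, pressed it home with about 12 N for over 0.3 s, and handed in at about 17 s. No verdict is reported.

**Last checks**
- **Tray:** its angle measured 24.5°, against about 24° for the direction to the tall post, so it is well within 3°.
- **Case:** it is centred in the slot to about 1 mm. Pressing met contact at 94 mm, the seated height, which is 6 mm below the rim.
- **Handle and robot:** the fingers were clear of the handle when I backed off, the wrist force is near zero, and the arm is away from everything.

**What disagreed or went less well**
- The dark spot on the disc is not at its centre, so I took the turning axis from the posts, the lamp and the handle instead.
- The slot's side edges measured 45.6 mm apart instead of 50, so I checked the centre against the tray rim as well.
- The last handle angle, read coarsely from the top camera, was 26° where about 24.5° was expected.
- The force on the handle reached about 30–45 N for a moment during the turn.

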